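# Unpin the spice carousel and hold the red-capped jar at the front

### The arm

A 6-joint arm with a two-finger parallel gripper is mounted at the origin on the work surface. World frame = base frame: x ahead of the robot, y to its left, z up, the work surface at z = 0. Lengths are in m, angles in rad, forces in N, time in s.
With the tool pointing down it reaches from about 0.25 to 0.775 m from the base axis. Payload 4 kg.
Tool frame: the origin (TCP) lies at the very end of the fingers, on their centre line; the grasp point (between the pads) lies 19 mm behind it; x points along the fingers, y is the direction in which the jaws open and shut, and the axes are right-handed (so a half turn about x gives the same grasp; the last joint's range is limited). The gripper opens to 94 mm and grips with 3 to 60 N. Pads are 16 mm wide; open, the fingers measure 119 mm over their backs; the gripper's body (75 mm by 177 mm) begins 78 mm behind the grasp point.
Start: joints at [-1.34, 0.087, 1.371, -0, 1.684, -0.103], TCP at [0.18, -0.52, 0.206] pointing down, gripper open.
Joint ranges: [-3.1, 3.1], [-0.76, 2.03], [0.27, 2.55], [-1.08, 4.22], [0.17, 2.65], [-2.57, 2.57]. Speed limits (rad/s): [2.79, 2.79, 3.14, 3.14, 3.14, 3.14].

### API

Orientations are given as [roll, pitch, yaw] about the fixed x, y, z axes, in that order (R = Rz(yaw) Ry(pitch) Rx(roll)).
In Python, from bench import robot gives the robot as it stands.
- The arm moves only by the tool carry_out, never from a script. Its argument "targets" is a list of rows, each a list of 5 numbers: the closure, from 0 (fully open) to 1 (shut), then the shift along the tool's x, y, z in cm, then the turn about the tool's x in degrees. In form: [[fingers, tx, ty, tz, turn], ...]. A call has 1 to 20 rows; each row shifts and turns the commanded pose from where the row before left it, along the tool's axes as they then stand; what a row does not reach is not made up. A row lasts 1/10 s, in which the tool goes at most 50 mm and 8.59 degrees, less where a joint would pass 70% of its speed; a pose out of reach is approached as far as the arm can. A call is refused whole if a number of a shift passes 5 or a number of a turn 8.59, either way. A call with a gripper value outside its range is refused whole. The fingers move at their own pace and stop on an object; the grip force is fixed at half the most. Time passes only in rows, so rows that do not move let the fingers close. It gives the time, the measured TCP pose, the force and the opening at its end, in the units of the state.
- robot.get_obs(): the state, without advancing time (a new reading comes with each control period).
- robot.snapshot(name): name is "side" or "top" or "wrist"; returns a dict with "image" (384x512x3 uint8, red, green, blue), "camera_matrix" (3x3 intrinsics, pixels), "pose" (4x4, takes a point from camera to world coordinates). Camera axes: x right, y up, looking along -z (the intrinsics and any distortion apply to the point x, -y, -z); pixel columns grow to the right and rows downward; lengths in m; the calibration is good to about 2 mm. A picture is of the moment at which its call begins. There is no depth.
- robot.close_job(): hands the job in, once; it reports no verdict.
The state is a dict: "time": time; "joint_positions": joint angles; "qvel": joint speeds; "joint_torque": joint torques, N m; "tool_pos": TCP position; "ee_rot": TCP orientation; "wrist_force": force on the tool from outside, world axes, zero at the start; "wrist_torque": the same for the moment, N m; "width": finger opening in m.
Only numpy, scipy, OpenCV 4.12 (cv2) and the standard library are available. Lean on these libraries where they do the work, as an engineer would, in place of code of your own. Each camera call takes 0.05 s, during which the arm holds its last target. There are 200 camera calls.

### The job

Pull the yellow-headed parking pin up out of its snap socket beside the spice carousel and leave it in the grey drainer tray. Then grip the carousel's black centre handle and turn the carousel, jars upright in their cups, until the jar with the red cap stands squarely at the white front pointer. A spring winds the carousel back, so finish while still gripping the handle and holding it still there, and leave the plates, glass jar and spatula where they are.

Things in the scene. Friction and masses are not known exactly. Their poses are not given: they have to be found in the camera images.
- carousel_base: Fixed grey round foot of the carousel, 276 mm across, 18 mm high. Origin on the upright turning axis at countertop level; z up; its -x axis is the FRONT, marked by a white pointer 14 mm high reaching 178 mm from the axis. On its +y side, 150 mm from the axis, is the pin socket: a grey block 36 mm square, 45 mm high, with a 13.5 mm square well.
- turntable: Wooden disc 250 mm across, top 35 mm above the countertop. Origin on the axis, 20 mm up; axes as the base's when parked. Turns up to 2.2 rad either way; a spring (0.15 N m/rad) winds it back to parked when let go. Eight cups 14 mm high, 95 mm from the axis, every 45 degrees. A steel rim fork (to 166 mm out, top 61 mm up) straddles the pin: no turning while the pin is in.
- handle_grip (a point): Middle of the black bar handle above the turntable's axis, 162 mm above the countertop. The bar is 64 mm long along the turntable's x, 14 mm wide along its y and 40 mm high (142 to 182 mm above the countertop), on a round post 22 mm thick; it turns with the turntable. Axes as the turntable's.
- pin_head (a point): Centre of the pin's yellow head: 16 mm (its x) by 28 mm (its y) by 34 mm high (its z), 89 mm above the countertop when parked, axes then as the base's. Below, a 12 mm steel shank ends in a snap bulb, its bottom 83 mm below this point. Sprung balls hold the bulb: 8 to 15 N straight up over the first 6 mm frees it; 40 mm of lift clears the socket. 100 mm long, about 60 g.
- pin: The parking pin (see pin_head); origin at the bottom of its bulb, z along the pin towards the head.
- tray: Fixed open grey drainer tray, 220 mm (x) by 190 mm (y) outside, 28 mm high, walls and floor 5 mm thick, nothing in it. Origin at the centre of its underside; z up.
- marked_jar_mid (a point): THE MARKED JAR. Centre of the loose amber spice jar with the red cap: 38 mm across, 80 mm tall, upright in a cup of the turntable 95 mm from its axis, centre 75 mm and cap top 115 mm above the countertop, about 110 g. z up along the jar. It starts 22.5 or 67.5 degrees to either side of the front.
- green_jar_mid (a point): Another jar. Centre of the loose amber spice jar with the green cap: 38 mm across, 80 mm tall, upright in a cup of the turntable 95 mm from its axis, centre 75 mm and cap top 115 mm above the countertop, about 110 g. z up along the jar.
- white_jar_mid (a point): Another jar. Centre of the loose amber spice jar with the white cap: 38 mm across, 80 mm tall, upright in a cup of the turntable 95 mm from its axis, centre 75 mm and cap top 115 mm above the countertop, about 110 g. z up along the jar.
- black_jar_mid (a point): Another jar. Centre of the loose amber spice jar with the black cap: 38 mm across, 80 mm tall, upright in a cup of the turntable 95 mm from its axis, centre 75 mm and cap top 115 mm above the countertop, about 110 g. z up along the jar.
- blue_jar_mid (a point): Another jar. Centre of the loose amber spice jar with the blue cap: 38 mm across, 80 mm tall, upright in a cup of the turntable 95 mm from its axis, centre 75 mm and cap top 115 mm above the countertop, about 110 g. z up along the jar.
- steel_jar_mid (a point): Another jar. Centre of the loose amber spice jar with the bare steel cap: 38 mm across, 80 mm tall, upright in a cup of the turntable 95 mm from its axis, centre 75 mm and cap top 115 mm above the countertop, about 110 g. z up along the jar.
- plate_low: Bystander: lower of two stacked melamine plates, blue, 170 mm across, 18 mm high; origin at the centre of its underside.
- plate_top: Bystander: upper white plate of the stack, 170 mm across, 18 mm high; origin at the centre of its underside.
- glass_jar_mid (a point): Bystander: centre of a green glass jar with a brass twist cap, 72 mm across, 120 mm tall.
- spatula: Bystander: stainless steel spatula 280 mm long lying on the countertop along its x axis; origin under its middle.

How it is judged:
On the way, in this order (a step that is already met when the one before it is completed fails the run):
1. the pin is pulled clear of its socket (z of pin in the frame of carousel_base above 0.05 m), for 0.1 s.
2. the pin is released in the drainer tray (x of pin_head in the frame of tray between -0.12 and 0.12 m and y of pin_head in the frame of tray between -0.105 and 0.105 m and z of pin_head in the frame of tray below 0.1 m and contact force between the fingers and pin below 0.05 N and contact force between pin and tray above 0.1 N and linear speed of pin below 0.02 m/s), for 0.3 s.
3. the red-capped jar stands at the front pointer, held by the handle (y of marked_jar_mid in the frame of carousel_base between -0.012 and 0.012 m and x of marked_jar_mid in the frame of carousel_base below -0.08 m and angular speed of turntable below 0.06 rad/s and contact force between the fingers and turntable above 1 N), for 0.3 s.
At the end, for the whole second after the job is handed in: The red-capped jar is within 12 mm sideways of the line from axis to front pointer, on the pointer side; turntable still (under 0.06 rad/s) and held by the fingers (over 1 N); the pin rests released inside the tray, lying or standing; all six jars upright (within 0.2 rad) (all of step 2 and all of step 3 and angle between each of marked_jar_mid, green_jar_mid, white_jar_mid, black_jar_mid, blue_jar_mid, steel_jar_mid's own z axis and vertical below 0.2 rad); the arm keeps its last pose, push and grip.
It fails at once if a bystander (plates, glass jar, spatula) is moved by more than 25 mm (distance of any of plate_low, plate_top, glass_jar_mid, spatula from where it was at the start of the episode above 0.025 m).
It fails at once if a spice jar is tipped (over 0.5 rad) or leaves its cup (angle between any of marked_jar_mid, green_jar_mid, white_jar_mid, black_jar_mid, blue_jar_mid, steel_jar_mid's own z axis and vertical above 0.5 rad or z of any of marked_jar_mid, green_jar_mid, white_jar_mid, black_jar_mid, blue_jar_mid, steel_jar_mid in the frame of turntable above 0.085 m).
It also fails if it takes over 48 s, if anything falls off the work surface, if the arm or the gripper's body presses on something with over 40 N, if the wrist force passes 120 N, or if a joint passes its speed limit or range.

## Working session

There is one attempt and no reset: what is moved stays moved. The work goes in short steps, Python scripts to look and compute and a tool call to move; the robot and the scene stay as the last step left them, time stands still between calls to the robot, and variables do not carry over. Pictures are saved under pics/ and viewed, about 8 in all and at most 12, crops included, and the job is handed in when it is done.

Besides the shell and the picture viewer there is one more tool, called after "Request:" as name([rows], argument=value, ...), one row to a line, values as JSON. carry_out: Moves the arm, as the interface text tells. Its arguments: {"type":"object","properties":{"targets":{"type":"array","items":{"type":"array","items":{"type":"number"}}}},"required":["targets"]}

```bash
ls; mkdir -p pics; cat > h.py <<'E'
import numpy as np, cv2
from bench import robot
def snap(n,f=None):
    s=robot.snapshot(n); im=cv2.cvtColor(s["image"],cv2.COLOR_RGB2BGR)
    if f: cv2.imwrite("pics/"+f,im)
    return im,np.array(s["camera_matrix"]),np.array(s["pose"])
def ray(K,P,u,v):
    d=np.linalg.solve(K,[u,v,1.]); d=P[:3,:3]@np.array([d[0],-d[1],-d[2]]); return P[:3,3],d
def onz(K,P,u,v,z):
    o,d=ray(K,P,u,v); return o+d*(z-o[2])/d[2]
def proj(K,P,X):
    c=P[:3,:3].T@(np.array(X)-P[:3,3]); p=K@np.array([c[0],-c[1],-c[2]]); return p[:2]/p[2]
E
python3 - <<'E'
from h import *
a,K,P=snap("top","t0.png");b,K2,P2=snap("side","s0.png")
print(K,P,K2,P2); print(robot.get_obs())
cv2.imwrite("pics/a.png",cv2.resize(a,(800,600)));cv2.imwrite("pics/b.png",cv2.resize(b,(800,600)))
E
```

```text
pics
[[382.64774436   0.         259.01051917]
 [  0.         382.64774436 186.38609149]
 [  0.           0.           1.        ]] [[ 0.00484022  0.98810526 -0.15370283  0.46334906]
 [-0.99995665  0.00355996 -0.00860358 -0.11860511]
 [-0.00795407  0.15373781  0.98807966  1.21941848]
 [ 0.          0.          0.          1.        ]] [[380.76450874   0.         259.08289005]
 [  0.         380.76450874 191.92968822]
 [  0.           0.           1.        ]] [[-0.93789396  0.2155435  -0.27183804  0.32303744]
 [-0.346516   -0.54413255  0.76409844  0.70569034]
 [ 0.01678053  0.81083954  0.58502791  0.73271457]
 [ 0.          0.          0.          1.        ]]
{'time': 0.1, 'joint_positions': array([-1.34007179e+00,  8.78807513e-02,  1.37208557e+00, -2.47105537e-05,
        1.68357542e+00, -1.03106550e-01]), 'qvel': array([ 0.00093773, -0.0020461 , -0.00388046, -0.00088011,  0.00016449,
        0.00056434]), 'joint_torque': array([ 1.69906547e-03, -3.41252482e+01, -3.03301156e+01,  7.19377049e-02,
        3.04430863e-02, -9.43507484e-05]), 'tool_pos': array([ 0.18008884, -0.51916982,  0.2044303 ]), 'ee_rot': array([-1.66130332,  1.56884708,  1.81411766]), 'wrist_force': array([-0.0105212 ,  0.60908537,  0.81534696]), 'wrist_torque': array([0.01254453, 0.01864756, 0.01336605]), 'width': 0.0939597961025745}
```

View pics/a.png

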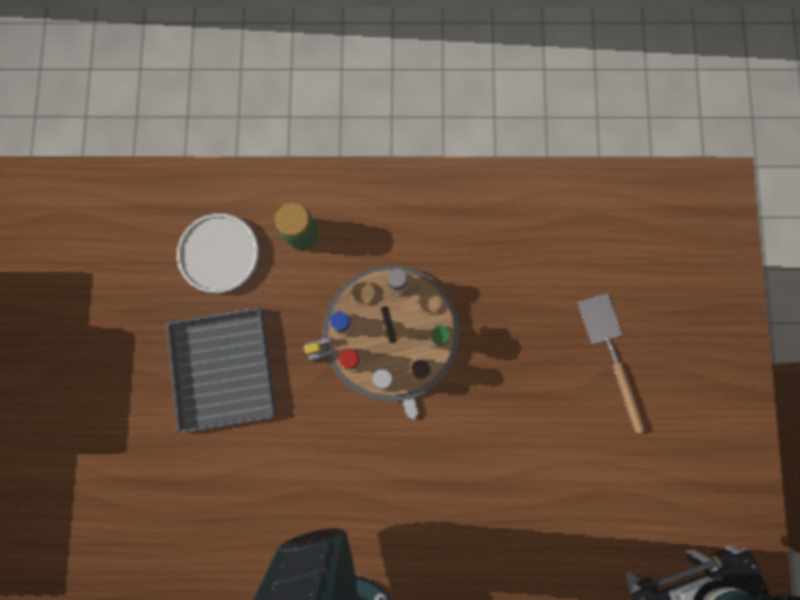

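View pics/b.png

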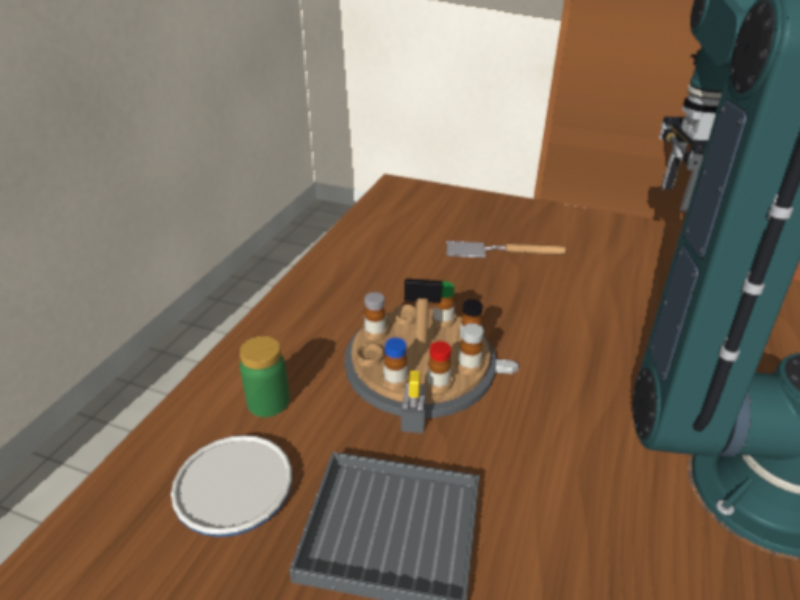

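The top view shows the black handle bar at (388,325), the red cap at (348,358) and the yellow pin head at (313,349). The white pointer is at (411,407) and the tray centre is around (220,370). The side view agrees. Next I measure by colour masks.

```bash
cat > m.py <<'E'
from h import *
def comp(mask,win,mn=4):
    m=np.zeros_like(mask); u0,v0,u1,v1=win; m[v0:v1,u0:u1]=mask[v0:v1,u0:u1]
    n,l,s,c=cv2.connectedComponentsWithStats(m)
    i=1+np.argmax(s[1:,4]); return c[i],s[i],(l==i)
E
python3 - <<'E'
from m import *
import cv2
t=cv2.imread("pics/t0.png");s=cv2.imread("pics/s0.png")
_,K,P=snap("top");_,K2,P2=snap("side")
ht=cv2.cvtColor(t,cv2.COLOR_BGR2HSV);hs=cv2.cvtColor(s,cv2.COLOR_BGR2HSV)
def show(n,c,z): print(n,c[0].round(1),c[1],onz(K,P,*c[0],z).round(4)); return onz(K,P,*c[0],z)
y=show("yellow",comp(cv2.inRange(ht,(22,150,110),(35,255,255)),(185,210,225,235)),.106)
r=comp(cv2.inRange(ht,(0,190,90),(4,255,255))|cv2.inRange(ht,(174,150,90),(180,255,255)),(205,215,240,240));show("red",r,.115)
b=comp(cv2.inRange(ht,(0,0,0),(180,255,45)),(235,190,262,226));B=show("bar",b,.182)
ys,xs=np.nonzero(b[2]);W=np.array([onz(K,P,x,yy,.182)[:2] for x,yy in zip(xs,ys)]);rc=cv2.minAreaRect((W*1000).astype(np.float32));print(rc)
w=show("ptr",comp(cv2.inRange(ht,(0,0,130),(180,60,255)),(255,245,270,270)),.014)
# base ring ellipse: pointer tip
ys,xs=np.nonzero(comp(cv2.inRange(ht,(0,0,130),(180,60,255)),(255,245,270,270))[2]);print(list(zip(xs,ys))[-6:])
g=comp(cv2.inRange(ht,(85,0,30),(130,120,140)),(105,195,178,280));print(g[1])
cn=max(cv2.findContours(g[2].astype(np.uint8),0,2)[0],key=cv2.contourArea);q=cv2.boxPoints(cv2.minAreaRect(cn));print(q)
Q=np.array([onz(K,P,*p,.028) for p in q]);print("tray",Q.round(3),Q.mean(0))
# side triangulation yellow
ys_=comp(cv2.inRange(hs,(22,150,110),(35,255,255)),(250,225,280,265));print("side yellow",ys_[0],ys_[1])
o1,d1=ray(K,P,*comp(cv2.inRange(ht,(22,150,110),(35,255,255)),(185,210,225,235))[0]);o2,d2=ray(K2,P2,*ys_[0])
A=np.c_[d1,-d2];k=np.linalg.lstsq(A,o2-o1,rcond=None)[0];print(o1+k[0]*d1,o2+k[1]*d2)
bs=comp(cv2.inRange(hs,(0,0,0),(180,255,45)),(255,172,290,200));print("side bar",bs[0],bs[1]);
o1,d1=ray(K,P,*b[0]);o2,d2=ray(K2,P2,*bs[0]);A=np.c_[d1,-d2];k=np.linalg.lstsq(A,o2-o1,rcond=None)[0];print(o1+k[0]*d1,o2+k[1]*d2)
E
```

```text
yellow [199.4 222.7] [195 220  10   6  43] [0.529  0.0637 0.106 ]
red [222. 233.] [222 233   1   1   1] [ 0.4994 -0.0035  0.115 ]
bar [248.6 207.7] [246 197   6  21  43] [ 0.5661 -0.0815  0.182 ]
((568.0380859375, -81.52445983886719), (56.3682975769043, 5.923783779144287), 14.515097618103027)
ptr [262.2 261.1] [258 255   9  13  83] [ 0.4169 -0.1191  0.014 ]
[(np.int64(264), np.int64(266)), (np.int64(265), np.int64(266)), (np.int64(262), np.int64(267)), (np.int64(263), np.int64(267)), (np.int64(264), np.int64(267)), (np.int64(265), np.int64(267))]
[ 119  198   56   76 3095]
[[113.75143 205.88438]
 [165.82657 197.87282]
 [176.27744 265.80347]
 [124.2023  273.815  ]]
tray [[0.585 0.347 0.028]
 [0.611 0.184 0.028]
 [0.402 0.144 0.028]
 [0.377 0.302 0.028]] [0.4938717  0.24420736 0.028     ]
side yellow [264.79824561 244.85087719] [261 237   8  17 114]
[0.52994925 0.06625027 0.09016025] [0.53281258 0.06691189 0.09043742]
side bar [270.39930556 185.33680556] [259 179  24  14 288]
[ 0.56819679 -0.080773    0.16050556] [ 0.57133327 -0.08002726  0.16084276]
```

```bash
cat >> h.py <<'E'
from scipy.spatial.transform import Rotation as Ro
def tool():
    o=robot.get_obs(); R=Ro.from_euler('xyz',o['ee_rot']).as_matrix(); return o,R,np.array(o['tool_pos'])
def togo(X,yaw):  # TCP target, jaw-axis (tool y) yaw in deg; shift in current tool axes, turn about tool x
    o,R,p=tool(); y=np.degrees(np.arctan2(R[1,1],R[0,1])); d=(y-yaw+90)%180-90
    print('tcp',p.round(4),'jaw yaw',y.round(2),'turn tool x',d.round(2),'or',(d-np.sign(d)*180).round(2),'q',np.round(o['joint_positions'],3),'F',np.round(o['wrist_force'],2),'w',round(o['width'],4),'t',round(o['time'],2))
    a=np.radians(d); Rn=R@Ro.from_rotvec([a,0,0]).as_matrix()
    print('shift cm before turn',(100*R.T@(np.array(X)-p)).round(2),'after turn',(100*Rn.T@(np.array(X)-p)).round(2))
E
python3 - <<'E'
from m import *
togo([.530,.066,.070],14.5)
_,R,p=tool(); print(R.round(3))
_,K,P=snap("top")
print("red",onz(K,P,348*.64,358*.64,.115),"tray",onz(K,P,141,237,.02), "corners",[onz(K,P,a*.64,b*.64,.028)[:2].round(3) for a,b in [(167,324),(262,310),(273,415),(180,431)]])
C=np.array([.568,-.081]);v=onz(K,P,348*.64,358*.64,.115)[:2]-C;print(np.linalg.norm(v),np.degrees(np.arctan2(v[1],v[0])))
E
```

```text
tcp [ 0.1801 -0.5193  0.2048] jaw yaw -70.88 turn tool x -85.38 or 94.62 q [-1.34   0.088  1.372 -0.     1.684 -0.103] F [-0.6  -0.11  0.09] w 0.0938 t 0.2
shift cm before turn [ 13.54 -43.82 -52.23] after turn [ 13.54  48.53 -47.89]
[[-0.     0.328 -0.945]
 [ 0.001 -0.945 -0.328]
 [-1.    -0.001 -0.   ]]
red [ 0.51050857 -0.00531235  0.115     ] tray [0.48899635 0.25879015 0.02      ] corners [array([0.58 , 0.368]), array([0.609, 0.179]), array([0.403, 0.148]), array([0.371, 0.329])]
0.09504675388131756 127.21986540240592
```

Request:
carry_out([
  [0,-3,0,0,0],
  [0,-2,0,0,0],
  [0,0,-2.4,-2.9,0],
  [0,0,-2.4,-2.9,0],
  [0,0,-2.4,-2.9,0],
  [0,0,-2.4,-2.9,0],
  [0,0,-2.4,-2.9,0],
  [0,0,-2.4,-2.9,0],
  [0,0,-2.4,-2.9,0],
  [0,0,-2.4,-2.9,0],
  [0,0,-2.4,-2.9,0],
  [0,0,-2.4,-2.9,0],
  [0,0,-2.4,-2.9,0],
  [0,0,-2.4,-2.9,0],
  [0,0,-2.4,-2.9,0],
  [0,0,-2.4,-2.9,0],
  [0,0,-2.4,-2.9,0],
  [0,0,-2.4,-2.9,0],
  [0,0,-2.4,-2.9,0],
  [0,0,-2.4,-2.9,0],
])

```text
time: 2.25
tool_pos: [0.5324, 0.0611, 0.2553]
ee_rot: [1.081, 1.571, -1.727]
wrist_force: [0.9, -0.3, -0.5]
width: 0.0942
```

Request:
carry_out([
  [0,0,0,0,-8.5],
  [0,0,0,0,-8.5],
  [0,0,0,0,-8.5],
  [0,0,0,0,-8.5],
  [0,0,0,0,-8.5],
  [0,0,0,0,-8.5],
  [0,0,0,0,-8.5],
  [0,0,0,0,-8.5],
  [0,0,0,0,-8.5],
  [0,0,0,0,-8.5],
  [0,0,0,0,0],
  [0,0,0,0,0],
])

```text
time: 3.45
tool_pos: [0.5318, 0.0595, 0.2553]
ee_rot: [-1.477, 1.571, -2.805]
wrist_force: [-0.2, -0.8, 0.1]
width: 0.094
```

```bash
python3 - <<'E'
from m import *
togo([.530,.066,.070],14.5)
w,K,P=snap("wrist","w1.png"); cv2.imwrite("pics/w1b.png",cv2.resize(w,(768,576)))
print(P.round(3))
h=cv2.cvtColor(w,cv2.COLOR_BGR2HSV)
c=comp(cv2.inRange(h,(22,150,110),(35,255,255)),(0,0,512,384));print(c[0],c[1],onz(K,P,*c[0],.106))
ys,xs=np.nonzero(c[2]);print(cv2.minAreaRect(np.array([onz(K,P,x,y,.106)[:2]*1000 for x,y in zip(xs,ys)]).astype(np.float32)))
E
```

```text
tcp [0.5318 0.0595 0.2553] jaw yaw 13.95 turn tool x -0.55 or 179.45 q [ 0.006  0.05   1.313 -0.     1.78  -0.238] F [-0.2  -0.78  0.12] w 0.094 t 3.45
shift cm before turn [ 1.853e+01 -1.000e-02 -6.700e-01] after turn [18.53 -0.   -0.67]
[[ 0.97  -0.234 -0.06   0.514]
 [ 0.241  0.941  0.239  0.13 ]
 [ 0.    -0.246  0.969  0.433]
 [ 0.     0.     0.     1.   ]]
[499.86139332 194.39912917] [ 483  163   29   64 1378] [0.76770088 0.10512929 0.106     ]
((766.353759765625, 101.65689086914062), (27.0739688873291, 66.25758361816406), 24.34154510498047)
```

View pics/w1b.png

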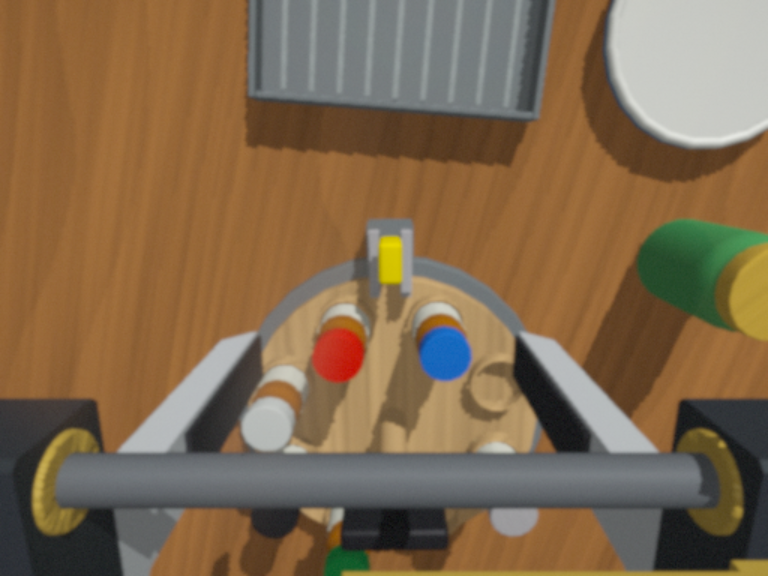

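The wrist view shows the yellow head at (391,258) in the fork, well aligned with the jaw axis. The jars and glass jar are clear of the fingers. The mask picked the brass lid, so I repeat it with a window.

```bash
python3 - <<'E'
from m import *
w=cv2.imread("pics/w1.png");_,K,P=snap("wrist")
h=cv2.cvtColor(w,cv2.COLOR_BGR2HSV)
c=comp(cv2.inRange(h,(22,150,150),(35,255,255)),(240,145,285,200));print(c[0],c[1],onz(K,P,*c[0],.103))
u0,v0,ww,hh,_=c[1]
for p in [(u0,v0),(u0+ww,v0),(u0,v0+hh),(u0+ww,v0+hh)]: print(onz(K,P,*p,.106))
print([h[v,int(c[0][0])] for v in range(v0-2,v0+hh+2,2)])
x=onz(K,P,*c[0],.105); togo([x[0],x[1],.069],14.5)
E
```

```text
[259.88043478 173.21956522] [252 158  16  32 460] [0.53154443 0.06780198 0.103     ]
[0.52036186 0.08103068 0.106     ]
[0.53535926 0.0847695  0.106     ]
[0.52792938 0.05010489 0.106     ]
[0.5432844  0.05393208 0.106     ]
[array([ 29,  42, 135], dtype=uint8), array([ 28, 255, 201], dtype=uint8), array([ 28, 255, 216], dtype=uint8), array([ 28, 255, 229], dtype=uint8), array([ 28, 255, 227], dtype=uint8), array([ 28, 255, 215], dtype=uint8), array([ 28, 255, 214], dtype=uint8), array([ 27, 255, 214], dtype=uint8), array([ 27, 255, 213], dtype=uint8), array([ 28, 255, 214], dtype=uint8), array([ 28, 255, 211], dtype=uint8), array([ 28, 255, 211], dtype=uint8), array([ 28, 255, 212], dtype=uint8), array([ 28, 255, 211], dtype=uint8), array([ 27, 255, 211], dtype=uint8), array([ 27, 255, 210], dtype=uint8), array([ 27, 255, 176], dtype=uint8), array([ 22, 139, 125], dtype=uint8)]
tcp [0.5318 0.0595 0.2554] jaw yaw 14.01 turn tool x -0.49 or 179.51 q [ 0.006  0.05   1.312 -0.     1.779 -0.239] F [ 0.42 -0.88 -0.43] w 0.0936 t 3.55
shift cm before turn [18.64  0.17 -0.85] after turn [18.64  0.18 -0.85]
```

Request:
carry_out([
  [0,0,0.1,-0.8,-0.5],
  [0,3,0,0,0],
  [0,3,0,0,0],
  [0,3,0,0,0],
  [0,3,0,0,0],
  [0,2.5,0,0,0],
  [0,2,0,0,0],
  [0,1.2,0,0,0],
  [0,0.7,0,0,0],
  [0,0,0,0,0],
  [0,0,0,0,0],
  [1,0,0,0,0],
  [1,0,0,0,0],
  [1,0,0,0,0],
  [1,0,0,0,0],
  [1,0,0,0,0],
  [1,0,0,0,0],
  [1,0,0,0,0],
  [1,0,0,0,0],
  [1,0,0,0,0],
])

```text
time: 5.55
tool_pos: [0.5309, 0.0675, 0.0714]
ee_rot: [-0.65, 1.571, -1.966]
wrist_force: [0.8, -0.9, 0.3]
width: 0.0249
```

Request:
carry_out([
  [1,0,0,0,0],
  [1,0,0,0,0],
  [1,0,0,0,0],
  [1,0,0,0,0],
  [1,0,0,0,0],
])

```text
time: 6.05
tool_pos: [0.5309, 0.0676, 0.0714]
ee_rot: [1.226, 1.571, -0.09]
wrist_force: [-0.2, -0.1, -1.0]
width: 0.016
```

Gripped at 16.0 mm. Now I lift straight up, slowly at first.

Request:
carry_out([
  [1,-0.2,0,0,0],
  [1,-0.2,0,0,0],
  [1,-0.2,0,0,0],
  [1,-0.2,0,0,0],
  [1,-0.4,0,0,0],
  [1,-0.8,0,0,0],
  [1,-1.5,0,0,0],
  [1,-2,0,0,0],
  [1,-2.5,0,0,0],
  [1,-2,0,0,0],
  [1,0,0,0,0],
])

```text
time: 7.15
tool_pos: [0.5329, 0.0673, 0.1773]
ee_rot: [1.265, 1.562, -0.051]
wrist_force: [-0.2, 1.1, -0.8]
width: 0.0156
```

```bash
python3 - <<'E'
from m import *
s,K,P=snap("side","s2.png")
x=proj(K,P,tool()[2]).astype(int);print(x)
cv2.imwrite("pics/s2b.png",cv2.resize(s[110:310,180:400],(660,600)))
togo([.491,.256,.085],14.5)
E
```

```text
[266 218]
tcp [0.5319 0.0673 0.1748] jaw yaw 14.62 turn tool x 0.12 or -179.88 q [ 2.000e-02  6.000e-02  1.460e+00 -1.000e-03  1.616e+00 -2.350e-01] F [-0.12  0.16 -1.08] w 0.0158 t 7.2
shift cm before turn [  8.95   0.76 -19.31] after turn [  8.95   0.72 -19.31]
```

View pics/s2b.png

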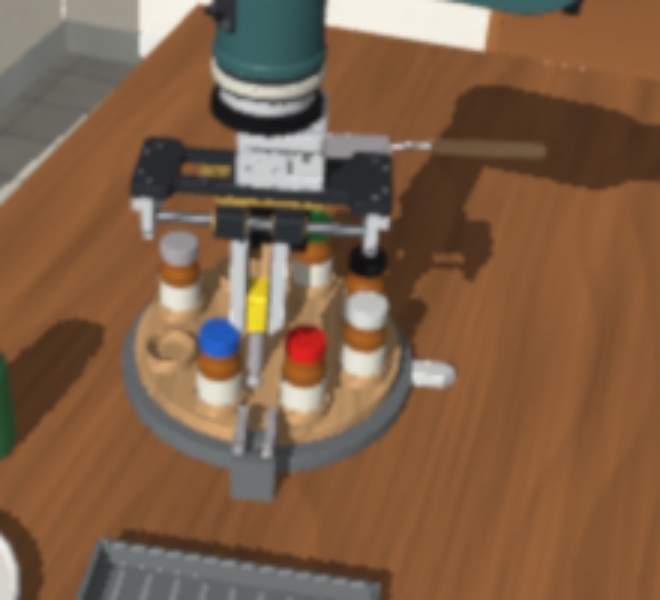

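The pin is out and hanging from the fingers; the socket, at (253,470), is empty. Next I carry the pin to the tray.

Request:
carry_out([
  [1,0,0.1,-1.5,0],
  [1,0,0.1,-2.8,0],
  [1,0,0.1,-3.5,0],
  [1,0,0.1,-3.5,0],
  [1,0,0.1,-3.5,0],
  [1,0,0.1,-2.8,0],
  [1,0,0.1,-1.7,0],
  [1,0,0,0,0],
  [1,2,0,0,0],
  [1,2.5,0,0,0],
  [1,2,0,0,0],
  [1,1.5,0,0,0],
  [1,1,0,0,0],
  [1,0.5,0,0,0],
  [1,0,0,0,0],
  [1,0,0,0,0],
])

```text
time: 8.8
tool_pos: [0.4895, 0.2562, 0.0773]
ee_rot: [1.613, 1.569, 0.297]
wrist_force: [0.6, 0.2, -0.7]
width: 0.0155
```

```bash
python3 - <<'E'
from m import *
s,K,P=snap("side","s3.png")
cv2.imwrite("pics/s3b.png",cv2.resize(s[180:380,160:380],(660,600)))
togo([.491,.256,.072],14.5)
E
```

```text
tcp [0.4897 0.2563 0.0776] jaw yaw 14.62 turn tool x 0.12 or -179.88 q [ 0.38   0.151  1.557 -0.     1.431  0.124] F [-0.17  0.82  0.26] w 0.0157 t 8.85
shift cm before turn [0.56 0.12 0.06] after turn [0.56 0.12 0.06]
```

View pics/s3b.png

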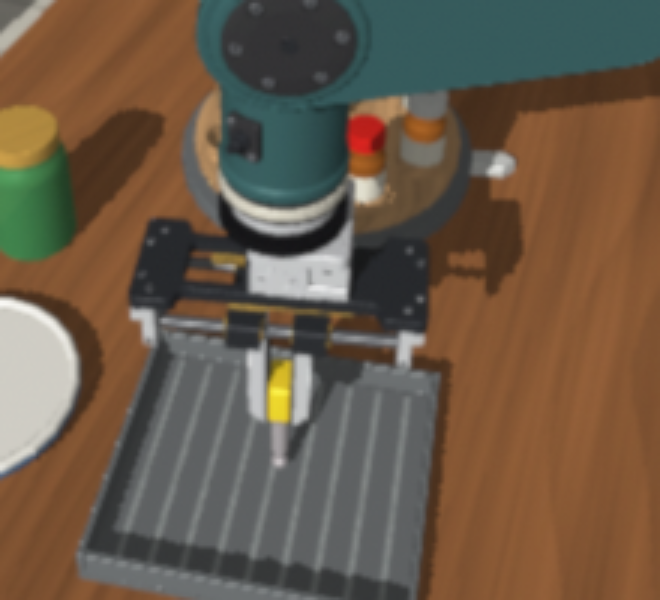

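The pin hangs just above the tray floor, centred at (280,460). I release it there.

Request:
carry_out([
  [1,0.4,0,0,0],
  [1,0,0,0,0],
  [0.5,0,0,0,0],
  [0.5,0,0,0,0],
  [0.5,0,0,0,0],
  [0.4,0,0,0,0],
  [0.4,0,0,0,0],
  [0.4,0,0,0,0],
  [0.4,0,0,0,0],
  [0.4,-2,0,0,0],
  [0.4,-3,0,0,0],
  [0.4,-4,0,0,0],
  [0.4,-4,0,0,0],
  [0.4,-4,0,0,0],
  [0.4,-3,0,0,0],
  [0.4,0,0,0,0],
])

```text
time: 10.45
tool_pos: [0.4908, 0.2568, 0.2786]
ee_rot: [1.687, 1.56, 0.372]
wrist_force: [-0.5, -0.1, 0.1]
width: 0.0562
```

```bash
python3 - <<'E'
from m import *
s,K,P=snap("side","s4.png")
cv2.imwrite("pics/s4b.png",cv2.resize(s[180:380,160:380],(660,600)))
togo([.568,-.081,.143],-75.5)
E
```

```text
tcp [0.4899 0.2565 0.2752] jaw yaw 14.63 turn tool x -89.87 or 90.13 q [ 0.38   0.087  1.234 -0.     1.815  0.124] F [ 0.04  0.19 -0.46] w 0.0567 t 10.5
shift cm before turn [13.19 -1.05 34.63] after turn [ 13.19 -34.64  -0.97]
```

View pics/s4b.png

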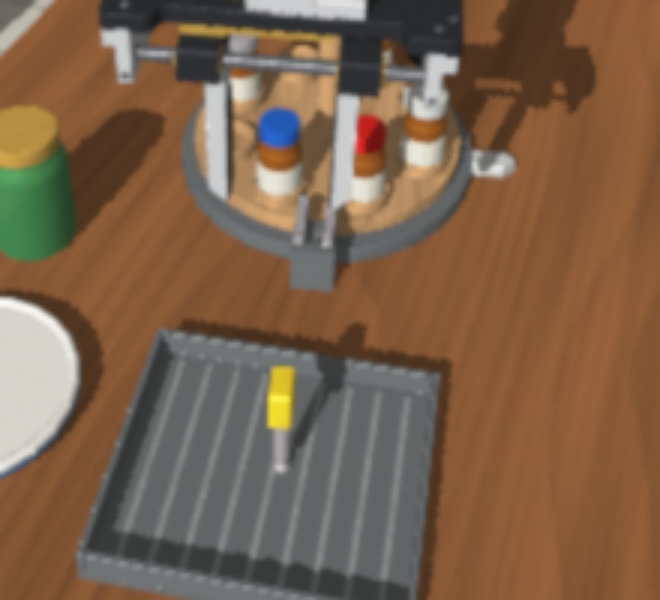

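The pin stands upright in the tray, its bulb at (280,468) and released. Now I move above the handle and turn the tool 90° there.

Request:
carry_out([
  [0.4,0,-0.1,2,0],
  [0.4,0,-0.1,3.5,0],
  [0.4,0,-0.1,4,0],
  [0.4,0,-0.1,4,0],
  [0.4,0,-0.1,4,0],
  [0.4,0,-0.1,4,0],
  [0.4,0,-0.1,4,0],
  [0.4,0,-0.1,4,0],
  [0.4,0,-0.1,3.1,0],
  [0.4,0,-0.1,2,0],
  [0.4,0,0,0,0],
])

```text
time: 11.6
tool_pos: [0.5659, -0.0836, 0.2689]
ee_rot: [-1.931, 1.565, 3.033]
wrist_force: [0.3, -0.1, -0.5]
width: 0.0563
```

Request:
carry_out([
  [0.4,0,0,0,8.2],
  [0.4,0,0,0,8.2],
  [0.4,0,0,0,8.2],
  [0.4,0,0,0,8.2],
  [0.4,0,0,0,8.2],
  [0.4,0,0,0,8.2],
  [0.4,0,0,0,8.2],
  [0.4,0,0,0,8.2],
  [0.4,0,0,0,8.2],
  [0.4,0,0,0,8.2],
  [0.4,0,0,0,8.1],
  [0.4,0,0,0,0],
  [0.4,0,0,0,0],
])

```text
time: 12.9
tool_pos: [0.5661, -0.0802, 0.2714]
ee_rot: [-0.626, 1.569, 2.774]
wrist_force: [0.6, 0.3, -0.5]
width: 0.0566
```

```bash
python3 - <<'E'
from m import *
togo([.5685,-.080,.143],-75.5)
s,K,P=snap("wrist","w5.png"); cv2.imwrite("pics/w5b.png",cv2.resize(s,(768,576)))
E
```

```text
tcp [ 0.5661 -0.0802  0.2714] jaw yaw -75.24 turn tool x 0.26 or -179.74 q [-0.24   0.135  1.189  0.     1.82   1.073] F [ 0.58  0.27 -0.53] w 0.0566 t 12.9
shift cm before turn [12.83  0.05 -0.25] after turn [12.83  0.05 -0.25]
```

View pics/w5b.png

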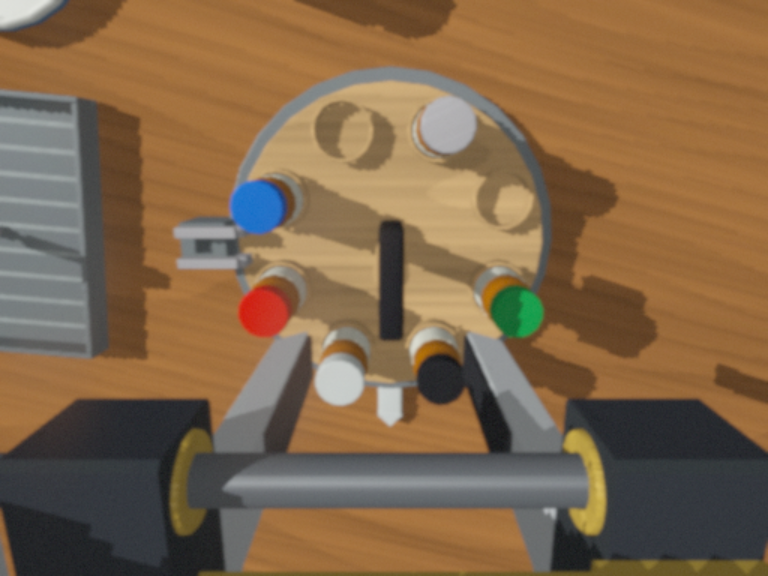

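The wrist view shows the bar centred at (391,281), running straight up and down, with the pointer at (390,400) below it. The red cap is at (265,310). I measure the bar once more from this view.

```bash
python3 - <<'E'
from m import *
w=cv2.imread("pics/w5.png");_,K,P=snap("wrist")
h=cv2.cvtColor(w,cv2.COLOR_BGR2HSV)
b=comp(cv2.inRange(h,(0,0,0),(180,255,50)),(245,140,275,232));print(b[0],b[1])
ys,xs=np.nonzero(b[2]);r=cv2.minAreaRect(np.array([onz(K,P,x,y,.182)[:2]*1000 for x,y in zip(xs,ys)]).astype(np.float32));print(r)
r2=comp(cv2.inRange(h,(0,190,90),(6,255,255))|cv2.inRange(h,(174,150,90),(180,255,255)),(150,180,200,230));X=onz(K,P,*r2[0],.112);print(r2[0],X)
p=comp(cv2.inRange(h,(0,0,150),(180,60,255)),(248,257,272,285));Y=onz(K,P,*p[0],.014);print("ptr",p[0],Y)
c=np.array(r[0])/1000
for q in (X,Y): v=q[:2]-c; print(np.linalg.norm(v),np.degrees(np.arctan2(v[1],v[0]))%360)
togo([c[0],c[1],.143],-75.5)
E
```

```text
[261.10275424 188.63665254] [254 148  14  78 944]
((573.3803100585938, -79.3619384765625), (63.85164260864258, 10.775735855102539), 14.77471923828125)
[174.84352078 207.75061125] [ 0.51390329 -0.00381935  0.112     ]
ptr [259.27777778 269.2010582 ] [ 0.42059176 -0.11896569  0.014     ]
0.09614675403205514 128.21445394360407
0.1578378845683311 194.5316111434107
tcp [ 0.5663 -0.0807  0.2719] jaw yaw -75.32 turn tool x 0.18 or -179.82 q [-0.241  0.135  1.188  0.     1.82   1.074] F [ 0.04 -0.24 -0.39] w 0.0564 t 13.0
shift cm before turn [12.89  0.06 -0.73] after turn [12.89  0.06 -0.73]
```

Request:
carry_out([
  [0.4,0,0,-0.5,0.2],
  [0.4,3,0,0,0],
  [0.4,3,0,0,0],
  [0.4,2.5,0,0,0],
  [0.4,2,0,0,0],
  [0.4,1.4,0,0,0],
  [0.4,1,0,0,0],
  [0.4,0,0,0,0],
  [1,0,0,0,0],
  [1,0,0,0,0],
  [1,0,0,0,0],
  [1,0,0,0,0],
  [1,0,0,0,0],
  [1,0,0,0,0],
  [1,0,0,0,0],
  [1,0,0,0,0],
  [1,0,0,0,0],
  [1,0,0,0,0],
])

```text
time: 14.8
tool_pos: [0.5718, -0.0806, 0.144]
ee_rot: [2.131, 1.569, -0.76]
wrist_force: [0.2, -2.0, 3.0]
width: 0.0206
```

Request:
carry_out([
  [1,0,0,0,0],
  [1,0,0,0,0],
  [1,0,0,0,0],
  [1,0,0,0,0],
])

```text
time: 15.2
tool_pos: [0.5718, -0.0805, 0.144]
ee_rot: [2.149, 1.569, -0.743]
wrist_force: [1.5, -4.0, 4.6]
width: 0.0209
```

The width stopped at 20.9 mm where 14 is expected, with a side and upward force, so the tips seem to be catching the 22 mm post. I open, raise 0.9 cm and grip again.

Request:
carry_out([
  [0.6,0,0,0,0],
  [0.6,0,0,0,0],
  [0.6,0,0,0,0],
  [0.6,-0.9,0,0,0],
  [0.6,0,0,0,0],
  [1,0,0,0,0],
  [1,0,0,0,0],
  [1,0,0,0,0],
  [1,0,0,0,0],
  [1,0,0,0,0],
  [1,0,0,0,0],
  [1,0,0,0,0],
  [1,0,0,0,0],
  [1,0,0,0,0],
])

```text
time: 16.6
tool_pos: [0.5715, -0.0807, 0.1523]
ee_rot: [1.418, 1.57, -1.474]
wrist_force: [2.3, -4.5, -1.3]
width: 0.0137
```

```bash
python3 - <<'E'
from m import *
togo([.5685,-.080,.143],-75.5)
s,K,P=snap("side","s6.png"); cv2.imwrite("pics/s6b.png",cv2.resize(s[120:280,190:370],(675,600)))
print(robot.get_obs()['wrist_torque'])
E
```

```text
tcp [ 0.5715 -0.0807  0.1523] jaw yaw -75.7 turn tool x -0.2 or 179.8 q [-2.380e-01  1.630e-01  1.392e+00 -1.000e-03  1.586e+00  1.083e+00] F [ 2.26 -4.5  -1.34] w 0.0137 t 16.6
shift cm before turn [ 0.93 -0.14  0.27] after turn [ 0.93 -0.14  0.27]
[-0.76599968 -0.23369783 -0.0011816 ]
```

View pics/s6b.png

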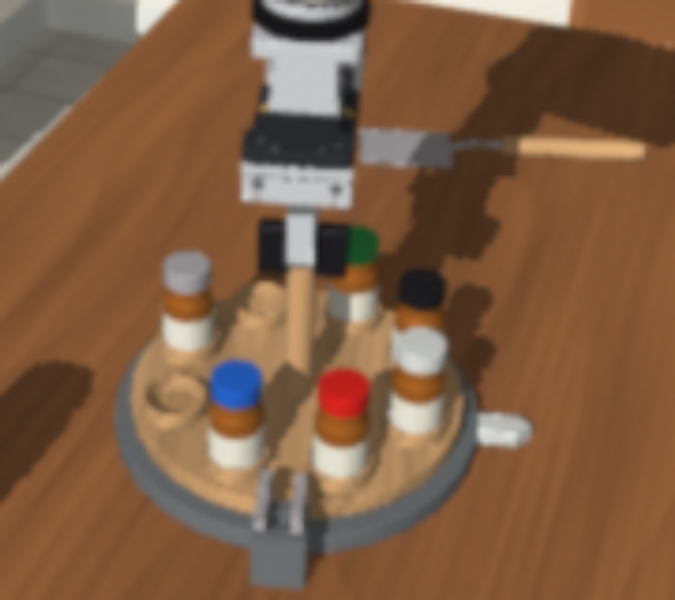

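The bar is now gripped properly at 13.7 mm. I turn the carousel −67.4° about tool x, so the red jar moves towards the pointer.

Request:
carry_out([
  [1,0,0.1,0,0],
  [1,0,0,0,-1],
  [1,0,0,0,-2],
  [1,0,0,0,-3],
  [1,0,0,0,-4],
  [1,0,0,0,-4.5],
  [1,0,0,0,-5],
  [1,0,0,0,-5],
  [1,0,0,0,-5],
  [1,0,0,0,-5],
  [1,0,0,0,-5],
  [1,0,0,0,-5],
  [1,0,0,0,-5],
  [1,0,0,0,-5],
  [1,0,0,0,-4.5],
  [1,0,0,0,-4],
  [1,0,0,0,-3],
  [1,0,0,0,-1.4],
  [1,0,0,0,0],
  [1,0,0,0,0],
])

```text
time: 18.65
tool_pos: [0.5707, -0.08, 0.1523]
ee_rot: [-2.078, 1.568, 2.49]
wrist_force: [-4.8, 2.4, -0.6]
width: 0.0141
```

```bash
cat > chk.py <<'E'
import sys
from m import *
n=sys.argv[1]
togo([.5685,-.080,.152],-75.5+67.4)
s,K,P=snap("side",f"s{n}.png"); cv2.imwrite(f"pics/s{n}b.png",cv2.resize(s[120:280,190:370],(675,600)))
h=cv2.cvtColor(s,cv2.COLOR_BGR2HSV)
r=comp(cv2.inRange(h,(0,190,90),(6,255,255))|cv2.inRange(h,(174,150,90),(180,255,255)),(230,190,350,270));X=onz(K,P,*r[0],.108)
C=np.array([.570,-.080]);v=X[:2]-C;print(r[0],r[1],X,np.linalg.norm(v),np.degrees(np.arctan2(v[1],v[0]))%360,robot.get_obs()['wrist_torque'])
E
python3 chk.py 7
```

```text
tcp [ 0.5707 -0.08    0.1523] jaw yaw -8.28 turn tool x -0.18 or 179.82 q [-2.380e-01  1.630e-01  1.391e+00  1.000e-03  1.589e+00 -9.400e-02] F [-4.8   2.35 -0.56] w 0.0141 t 18.65
shift cm before turn [ 0.03 -0.22  0.04] after turn [ 0.03 -0.22  0.04]
[305.07751938 204.64341085] [299 199  13  12 129] [ 0.47801698 -0.10100134  0.108     ] 0.09435005164995611 192.86117763119904 [ 0.19059271  0.49888662 -0.15379856]
```

View pics/s7b.png

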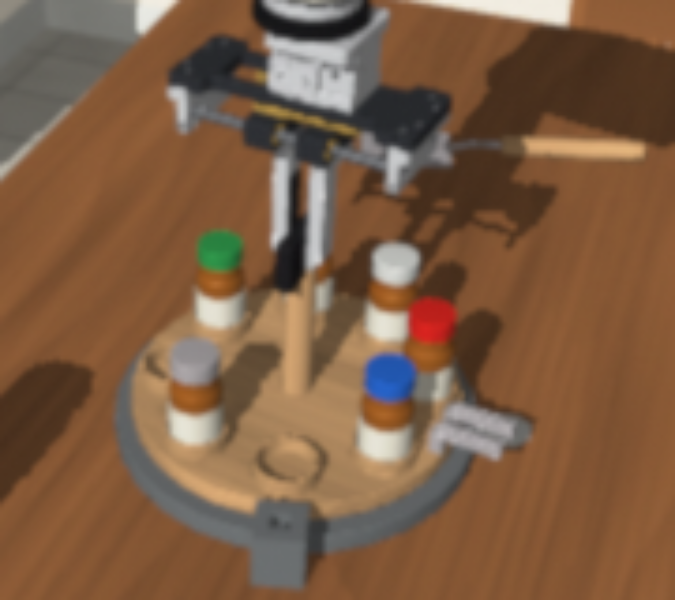

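All six jars are upright. The red jar measures 192.9° against the pointer's 194.5°, about 2.6 mm off the line. I add a 1° trim, hold, and check for creep and the pin.

Request:
carry_out([
  [1,0,0,0,-1],
  [1,0,0,0,0],
  [1,0,0,0,0],
  [1,0,0,0,0],
  [1,0,0,0,0],
  [1,0,0,0,0],
  [1,0,0,0,0],
  [1,0,0,0,0],
  [1,0,0,0,0],
  [1,0,0,0,0],
])

```text
time: 19.7
tool_pos: [0.5707, -0.08, 0.1523]
ee_rot: [-2.114, 1.568, 2.472]
wrist_force: [-4.7, 2.3, -0.3]
width: 0.0134
```

```bash
python3 chk.py 8; python3 - <<'E'
from m import *
s=cv2.imread("pics/s8.png"); cv2.imwrite("pics/s8c.png",cv2.resize(s[120:384,100:400],(682,600)))
E
```

```text
tcp [ 0.5707 -0.08    0.1523] jaw yaw -7.27 turn tool x 0.83 or -179.17 q [-2.380e-01  1.630e-01  1.391e+00  1.000e-03  1.590e+00 -1.110e-01] F [-4.7   2.32 -0.28] w 0.0134 t 19.7
shift cm before turn [ 0.03 -0.22  0.03] after turn [ 0.03 -0.22  0.03]
[305.11363636 204.4469697 ] [299 199  13  12 132] [ 0.47814651 -0.10187831  0.108     ] 0.09442310756628006 193.39747306112673 [ 0.18850742  0.50193403 -0.22016027]
```

View pics/s8c.png

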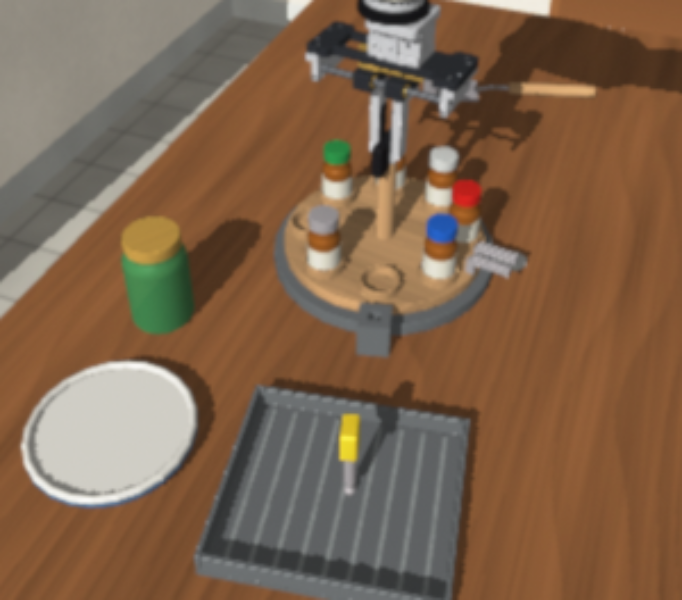

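The pin still stands in the tray, the plates, jar and spatula are undisturbed, and the red jar is within about 1° (2 mm) of the pointer line and steady. I hand in.

```bash
python3 -c "
from bench import robot
print(robot.close_job())"
```

```text
the job is handed in; nothing more can be done
None
```

I pulled the parking pin and left it standing, released, in the drainer tray. I then turned the carousel about 68° by its handle and handed the job in at 19.7 s, still gripping it. The hand-in reports no verdict, so these are my own last checks:

- **Red jar:** it stood at about 193.4° against the pointer's 194.5°, roughly 2 mm off the line where 12 mm is allowed. It was 94 mm from the axis, and the last hold showed no sign of winding back.
- **Grip:** the fingers were closed on the bar at 13.4 mm, and the wrist torque of −0.22 N m was near the spring's expected 0.18. The wrist also felt a steady side force of about 5 N from a small centring error. I did not measure the finger contact force itself.
- **Everything else:** the six jars looked upright as far as the camera could see; the black-capped one was partly hidden behind the gripper. The plates, glass jar and spatula were where they had been.

One thing went wrong on the way. My first grip on the handle stopped at 20.9 mm instead of 14 mm, probably because the fingertips caught the post. I opened, raised 9 mm and gripped again cleanly. My measurements of the carousel's axis also differed by up to 5 mm in x between views, so I used a value in between.

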